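Slide the two cover leaves of the armrest tray into their notches

ROBOT

A 7-joint arm with a two-finger parallel gripper is mounted at the origin on the work surface. World frame = base frame: x ahead of the robot, y to its left, z up, the work surface at z = 0. Lengths are in m, angles in rad, forces in N, time in s.
With the tool pointing down it reaches from about 0.4 to 0.85 m from the base axis. Payload 10.4 kg.
Tool frame: the origin (TCP) lies at the very end of the fingers, on their centre line; the grasp point (between the pads) lies 19 mm behind it; z points along the fingers, y is the line along which they close (so a half turn about z gives the same grasp; the last joint's range is limited). The gripper opens to 87 mm and grips with 3 to 60 N. Pads are 19 mm wide; open, the fingers measure 117 mm over their backs; the gripper's body (75 mm by 190 mm) begins 51 mm behind the grasp point.
Start: joints at [-1.186, 0.332, -0.065, 1.46, 0.022, 1.35, -0.088], TCP at [0.248, 0.574, 0.223] pointing down, gripper open.
Joint ranges: [-2.6, 2.6], [-0.5, 2.12], [-1.47, 1.34], [0.16, 2.42], [-1.27, 4.41], [0.06, 2.06], [-2.6, 2.6]. Speed limits (rad/s): [2.22, 2.22, 2.79, 2.79, 3.14, 3.14, 3.14].

INTERFACE

Orientations are given as a unit quaternion [x, y, z, w].
In Python, from bench import r gives the robot as it stands.
- The arm moves only by the shell command python3 -m crank 'ROWS' [FORCE]. ROWS is JSON, a list that holds one entry, the list of rows, each a list of 5 numbers: the shift along the tool's x, y, z in mm, then the turn about the tool's z in degrees, then the opening, from -1 (shut) to 1 (fully open). A call has 1 to 20 rows; each row is the pose to reach, as a shift and turn from the pose commanded when the call began, along the tool's axes at that moment; what a row does not reach only later rows make up. A row lasts 1/10 s, in which the tool goes at most 50 mm and 8.59 degrees, less where a joint would pass 70% of its speed; a pose out of reach is approached as far as the arm can. A call with a gripper value outside its range is refused whole. The fingers move at their own pace and stop on an object; FORCE is the grip in N (left out, the last holds). Time passes only in rows, so rows that repeat a pose let the fingers close. It gives the time, the measured TCP pose, the force, the opening and the grip force at its end, in the units of the state.
- r.read_state(): the state, without advancing time (a new reading comes with each control period).
- r.camera(name): name is "scene" or "top"; returns a dict with "image" (480x640x3 uint8, red, green, blue), "vfov" (degrees; the focal length in pixels is half the picture's height over the tangent of half this angle, whatever the lens; pixels are square), "cx", "cy" (the principal point, pixels), "eye" and "attitude" of the camera in the world. Camera axes: x right, y down, z forward; pixel columns grow to the right and rows downward; lengths in m; the calibration is good to about 2 mm. A picture is of the moment at which its call begins. There is no depth.
- r.close_job(): hands the job in; it is judged then, once.
The state is a dict: "time": time; "joint_positions": joint angles; "joint_vel": joint speeds; "joint_torque": joint torques, N m; "ee_pos": TCP position; "eef_rot": TCP orientation; "ft_force": force on the tool from outside, world axes, zero at the start; "torque": the same for the moment, N m; "width": finger opening in m; "grip_force": force on a finger pad.
Only numpy, scipy, OpenCV 4.12 (cv2) and the standard library are available. Lean on these libraries where they do the work, as an engineer would, in place of code of your own. Each camera call takes 0.05 s, during which the arm holds its last target. There are 200 camera calls.

TASK

Close the tray's key well: with the fingertips push the two sliding wooden leaves along their rails towards each other, gently, until each one is felt to drop into its notches and lies flush with the tray top. Only push them, do not lift or tip them out of their channel, and leave the remote, tumbler, dish, keyring and the drawer below as they are.

Things in the scene. Friction and masses are not known exactly. Their poses are not given: they have to be found in the camera images.
- tray: Fixed walnut armrest tray, 490 mm along its y, 315 mm along x, 46 mm thick. Origin: in plan the middle of its sunken channel, in height the tray's underside; the tray top is at z = 46 mm. y runs along the channel, x away from the robot, z up. Flat strips (x -150 to -61 and 61 to 165 mm) beside the channel carry the remote, tumbler and dish.
- channel (a point): Middle of the channel at rail-top height, tray (0, 0, 34) mm. The channel is 122 mm wide (x +-61), with end walls at y = +-235 as high as the tray top. An aluminium rail lies along each side (x 46 to 61 either side, top at z = 34). Between the rails is an open well, 92 mm wide, floor at tray z = 8, so fingertips can reach down beyond a leaf's outer end and push on that end face.
- leaf_left: Loose mid-brown wooden leaf at the tray's +y end: board 120 mm (x) by 110 mm (y), 12 mm thick, about 0.22 kg, axes as the tray's. Origin: centre of the board's underside. Four lugs below it, 5 mm deep, 12 mm long, at y = +-40, ride on the rails: it starts 25 to 60 mm outward (+y) of home, underside at tray z = 39, 5 mm proud of the tray top. Push its outer (+y) end face towards -y, about 1 to 3 N.
- leaf_right: The same leaf at the tray's -y end, mirrored: it starts 25 to 60 mm outward (-y) of its home; push its outer (-y) end face towards +y. Size, origin, axes and lugs as leaf_left. Once both leaves are home a 6 mm gap is left between them, give or take their play.
- home_left (a point): Where leaf_left's origin lies when home: tray (0, 58, 34) mm. There its lugs fall into notches in the rails (16 mm long, 7 mm deep, centred at tray y = 18 and 98): the board sinks 5 mm, its top flush with the tray top, and stops dead, with 2 mm of play either way along y. Push slowly there, about 30 mm/s, so that it has time to drop; if it hangs, backing off lets it fall.
- home_right (a point): Where leaf_right's origin lies when home: tray (0, -58, 34) mm. The notches for it are centred at tray y = -18 and -98 mm; it drops and stops as described for home_left.
- remote: Grey TV remote, 42 x 150 x 16 mm, lying on the tray's near strip, length along tray y. Origin: centre of its underside. Leave alone.
- tumbler: Empty glass tumbler, 72 mm across, 75 mm tall, on the far strip near its middle. Origin: centre of its underside. Leave alone.
- dish: White ceramic dish, 84 mm across, 22 mm high, on the far strip. Origin: centre of its underside. Leave alone.
- keyring: Steel keyring with two keys, about 80 mm long and 6 mm high, lying on the floor of the well near its middle, under where the leaves meet. Origin: centre of the ring. Leave alone.
- drawer_front (a point): Middle of the front panel of the shallow drawer that hangs slightly open under the tray's near edge. Leave alone.

How it is judged:
At the end, for the whole second after the job is handed in: Both leaves lie at rest in their notches: underside within 2 mm of the rail tops (34 mm above the tray's underside), origin within 5 mm of home in plan, level within 0.03 rad (z of leaf_left in the frame of tray between 0.03 and 0.036 m and horizontal distance between leaf_left and home_left below 0.005 m and angle between each of leaf_left, leaf_right's own z axis and vertical below 0.03 rad and linear speed of each of leaf_left, leaf_right below 0.01 m/s and z of leaf_right in the frame of tray between 0.03 and 0.036 m and horizontal distance between leaf_right and home_right below 0.005 m); the robot touches nothing.
It fails at once if a leaf is lifted more than 8 mm above where it rides, or tipped more than 8 degrees (z of any of leaf_left, leaf_right in the frame of tray above 0.047 m or angle between any of leaf_left, leaf_right's own z axis and vertical above 0.14 rad).
It fails at once if a leaf is shoved with more than 30 N (contact force between any of the arm, the fingers and leaf_left above 30 N or contact force between any of the arm, the fingers and leaf_right above 30 N).
It fails at once if the remote, dish or keyring is moved more than 20 mm (distance of any of remote, dish, keyring from where it was at the start of the episode above 0.02 m).
It fails at once if the tumbler is moved more than 20 mm or tipped (distance of tumbler from where it was at the start of the episode above 0.02 m or angle between tumbler's own z axis and vertical above 0.3 rad).
It fails at once if the drawer is moved more than 10 mm (distance of drawer_front from where it was at the start of the episode above 0.01 m).
It also fails if it takes over 45 s, if anything falls off the work surface, if the arm or the gripper's body presses on something with over 40 N, if the wrist force passes 120 N, or if a joint passes its speed limit or range.

## Working session

There is one attempt and no reset: what is moved stays moved. The work goes in short steps, Python scripts to look and compute and a shell command to move; the robot and the scene stay as the last step left them, time stands still between calls to the robot, and variables do not carry over. Pictures are saved under pics/ and viewed, at most 10 in all, crops included, and the job is handed in when it is done.

```bash
mkdir -p pics; ls
python3 - <<'E'
from bench import r
import cv2
for n in("scene","top"):
    c=r.camera(n); cv2.imwrite(f"pics/{n}0.png",c["image"][:,:,::-1]); print({k:v for k,v in c.items() if k!="image"})
s=r.read_state(); print(s)
E
```

```text
pics
{'vfov': 42.30232772369799, 'cx': 313.21766515143014, 'cy': 241.62072210844985, 'eye': array([ 1.13405131, -0.40951795,  0.62777509]), 'attitude': array([ 0.77346979,  0.42331291, -0.21546637, -0.41967238])}
{'vfov': 49.67398265514072, 'cx': 321.27536413483887, 'cy': 232.73993680159649, 'eye': array([ 0.44718315, -0.02708558,  0.8507821 ]), 'attitude': array([ 0.73616124, -0.66904441,  0.0676189 , -0.07664134])}
{'time': 0.1, 'joint_positions': array([-1.1855862 ,  0.33282567, -0.06469103,  1.46081954,  0.02162413,
        1.34987909, -0.08850732]), 'joint_vel': array([ 1.97368928e-05, -7.28613015e-05, -1.48295302e-03, -2.25053549e-03,
       -1.20053219e-05, -1.34558402e-03, -1.49195856e-03]), 'joint_torque': array([ 2.10200451e-03, -6.24538922e+01,  2.50116969e-02, -3.90719926e+01,
       -6.15523523e-02,  3.66361847e-02,  4.62425805e-05]), 'ee_pos': array([0.24776134, 0.57344236, 0.22184091]), 'eef_rot': array([ 2.02491114e-01,  9.79283905e-01, -6.11782620e-04, -8.58662100e-05]), 'ft_force': array([ 0.88957576, -0.32882262,  0.4469389 ]), 'torque': array([0.00891801, 0.04297797, 0.01358086]), 'grip_force': 0.0, 'width': 0.08680341165323839}
```

View pics/scene0.png

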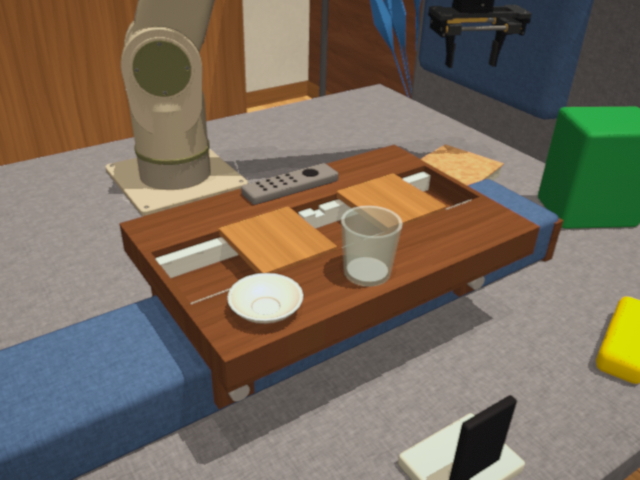

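View pics/top0.png

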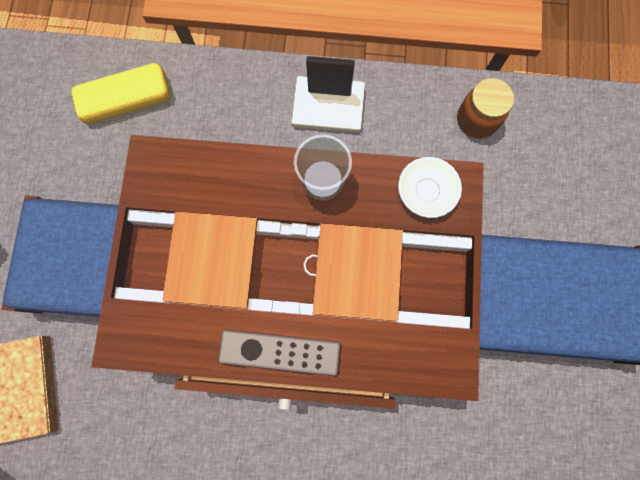

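The top view shows leaf_left with corners at about (175,212), (257,218), (249,307), (165,301) and leaf_right at (320,224), (403,230), (400,321), (313,315). The tray corners are at about (131,136), (484,162), (478,399), (93,367). In the scene view the tray corners are at about (123,232), (400,147), (556,218), (222,366).

```bash
cat > h.py <<'E'
import numpy as np
from scipy.spatial.transform import Rotation as R
from scipy.optimize import least_squares
def proj(c,P):
    f=240/np.tan(np.radians(c["vfov"])/2); q=R.from_quat(c["attitude"]).inv().apply(np.asarray(P)-c["eye"])
    return q[:,:2]/q[:,2:]*f+[c["cx"],c["cy"]]
def tw(p,P):  # tray mm -> world m ; p = x,y,z,yaw
    return R.from_euler("z",p[3]).apply(np.asarray(P,float)/1000)+p[:3]
E
python3 - <<'E'
from h import *
from bench import r
cs,ct=r.camera("scene"),r.camera("top")
C=[[165,245,46],[165,-245,46],[-150,-245,46],[-150,245,46]]
ut=np.array([[131,136],[484,162],[478,399],[93,367]]); us=np.array([[556,218],[222,366],[123,232],[400,147]])
f=lambda p:np.r_[(proj(ct,tw(p,C))-ut).ravel(),(proj(cs,tw(p,C))-us).ravel()]
o=least_squares(f,[.5,0,.1,0],loss="soft_l1"); p=o.x; print(p,np.round(f(p),1))
for n,u in(("L",[[175,212],[257,218],[249,307],[165,301]]),("R",[[320,224],[403,230],[400,321],[313,315]])):
    g=lambda q:(proj(ct,tw(p,[[q[0]+a,q[1]+b,51] for a,b in((60,55),(60,-55),(-60,-55),(-60,55))]))-u).ravel()
    o=least_squares(g,[0,80 if n=="L" else -80]); print(n,o.x,np.round(o.fun,1))
np.save("p.npy",p)
s=r.read_state(); Q=R.from_quat(s["eef_rot"]); print("tool in tray axes\n",(R.from_euler("z",-p[3])*Q).as_matrix().round(3))
print("tcp in tray",(R.from_euler("z",-p[3]).apply(s["ee_pos"]-p[:3])*1000).round(1), "origin/home dist", np.hypot(*tw(p,[[0,235,0]])[0,:2]),np.hypot(*tw(p,[[0,-235,0]])[0,:2]))
E
```

```text
[0.54043153 0.01915487 0.12205202 0.01359197] [  0.7  -1.   -1.7  -0.   -0.5   0.1   0.2  -0.9 -15.8  10.8   5.1  -0.3
  -2.9  -5.8  -5.9  -0.5]
L [ -0.51059302 110.30086771] [ 1.6 -0.5  0.8 -0.  -1.1  0.7 -1.2 -0.2]
R [ -1.85625279 -85.09666839] [ 1.  -0.   0.1  0.5 -1.5  0.3  0.4 -0.8]
tool in tray axes
 [[-0.913  0.409 -0.   ]
 [ 0.409  0.913 -0.001]
 [-0.    -0.001 -1.   ]]
tcp in tray [-285.1  558.3  100. ] origin/home dist 0.5943128911191293 0.5849004030814068
```

Run:
```python
from h import *
from bench import r
import cv2
p=np.load("p.npy")
cs,ct=r.camera("scene"),r.camera("top")
im=cs["image"][100:400,100:580,::-1].copy(); im=cv2.resize(im,None,fx=1.66,fy=1.66,interpolation=cv2.INTER_CUBIC)
def poly(P,col):
    u=(proj(cs,tw(p,P))-[100,100])*1.66; cv2.polylines(im,[u.round().astype(int)],True,col,1)
poly([[165,245,46],[165,-245,46],[-150,-245,46],[-150,245,46]],(0,255,0))
poly([[61,235,46],[61,-235,46],[-61,-235,46],[-61,235,46]],(255,255,0))
poly([[60,165,51],[60,55,51],[-60,55,51],[-60,165,51]],(0,0,255))
poly([[60,-30,51],[60,-140,51],[-60,-140,51],[-60,-30,51]],(0,0,255))
cv2.imwrite("pics/ov.png",im)
```

```text
(no output)
```

View pics/ov.png

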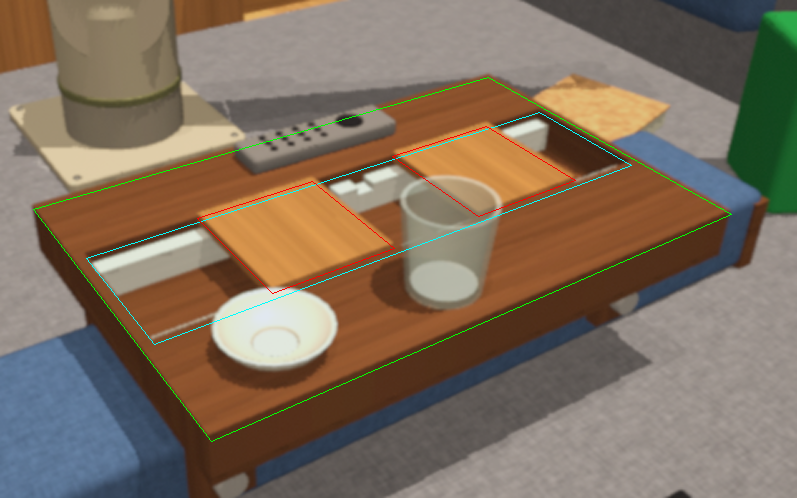

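Overlay: the fit is within a few px. The true scene corners, at crop pixels (725,216), (209,436), (35,207) and (488,76), are slightly above the projection, so I'll refit with them.

Run:
```python
from h import *
from bench import r
cs,ct=r.camera("scene"),r.camera("top")
C=[[165,245,46],[165,-245,46],[-150,-245,46],[-150,245,46]]
ut=np.array([[131,136],[484,162],[478,399],[93,367]]); us=np.array([[725,216],[209,436],[35,207],[488,76]])/1.66+100
f=lambda p:np.r_[(proj(ct,tw(p,C))-ut).ravel(),(proj(cs,tw(p,C))-us).ravel()]
o=least_squares(f,[.5,0,.1,0],loss="soft_l1"); p=o.x; print(p,np.round(f(p),1))
for n,u in(("L",[[175,212],[257,218],[249,307],[165,301]]),("R",[[320,224],[403,230],[400,321],[313,315]])):
    g=lambda q:(proj(ct,tw(p,[[q[0]+a,q[1]+b,51] for a,b in((60,55),(60,-55),(-60,-55),(-60,55))]))-u).ravel()
    o=least_squares(g,[0,80 if n=="L" else -80]); print(n,o.x,np.round(o.fun,1))
np.save("p.npy",p)
s=r.read_state(); Q=R.from_quat(s["eef_rot"])
T=R.from_euler("z",-p[3])
print("tool in tray\n",(T*Q).as_matrix().round(3),"\ntcp in tray",(T.apply(s["ee_pos"]-p[:3])*1000).round(1))
# shift in present tool axes to tray points
for P in([0,225,200],[0,205,110],[0,-205,110]): print(P,(Q.inv().apply(tw(p,[P])[0]-s["ee_pos"])*1000).round(1))
M=(T*Q).as_matrix(); print("tool x axis angle in tray deg",np.degrees(np.arctan2(M[1,0],M[0,0])))
```

```text
[0.53931292 0.01877443 0.12341238 0.01327614] [ 0.5 -0.6 -1.1  0.5  0.   1.2 -0.2  0.   2.9 -2.4  0.2  1.5 -1.7  0.3
 -0.3 -0.2]
L [  0.40126563 110.35518192] [ 1.6 -0.6  0.9 -0.1 -1.1  0.9 -1.3 -0.2]
R [ -0.8801315  -84.65077787] [ 1.  -0.1  0.2  0.4 -1.5  0.4  0.3 -0.7]
tool in tray
 [[-0.913  0.409 -0.   ]
 [ 0.409  0.913 -0.   ]
 [-0.    -0.    -1.   ]] 
tcp in tray [-284.1  558.8   99. ]
[0, 225, 200] [-395.7 -188.5 -100.9]
[0, 205, 110] [-403.8 -206.8  -10.9]
[0, -205, 110] [-571.4 -581.   -10.9]
tool x axis angle in tray deg 155.874522126225
```

```bash
python3 -m crank '[[[-33,-17,-1,5.5,-0.2],[-67,-34,-2,11,-0.2],[-101,-52,-3,16.5,-0.2],[-135,-69,-4,22,-0.2],[-168,-86,-5,27.5,-0.2],[-202,-103,-5,33,-0.2],[-236,-121,-6,38.5,-0.2],[-269,-138,-7,44,-0.2],[-303,-155,-8,49.5,-0.2],[-337,-172,-9,55,-0.2],[-370,-190,-10,60.5,-0.2],[-404,-207,-11,66,-0.2],[-404,-207,-11,66,-0.2],[-404,-207,-11,66,-0.2],[-404,-207,-11,66,-0.2]]]'
cat >> h.py <<'E'
def st(r):
    p=np.load("p.npy"); s=r.read_state(); T=R.from_euler("z",-p[3]); Q=R.from_quat(s["eef_rot"]); M=(T*Q).as_matrix()
    print("t",s["time"],"tcp tray",(T.apply(s["ee_pos"]-p[:3])*1000).round(1),"xang",np.degrees(np.arctan2(M[1,0],M[0,0])).round(1),"F",T.apply(s["ft_force"]).round(2),"w",s["width"])
E
python3 - <<'E'
from h import *
from bench import r
import cv2
st(r)
for n in("scene","top"):
    c=r.camera(n); cv2.imwrite(f"pics/{n}1.png",c["image"][:,:,::-1])
p=np.load("p.npy")
# tumbler base centre at tray z 46: top-view pixel of base
g=lambda q:(proj(c,tw(p,[[q[0],q[1],46]]))-[[323,180]]).ravel()
print("tumbler",least_squares(g,[100,0]).x)
E
```

```text
time: 1.9
ee_pos: [0.536, 0.2247, 0.2335]
eef_rot: [0.702, 0.712, 0.0, -0.0]
ft_force: [-0.6, -0.2, 0.3]
width: 0.0348
grip_force: 0.0
t 1.9 tcp tray [ -0.6 205.9 110.1] xang 90.0 F [-0.57 -0.2   0.28] w 0.03475819851384137
tumbler [121.9065351  -27.21243669]
```

View pics/top1.png

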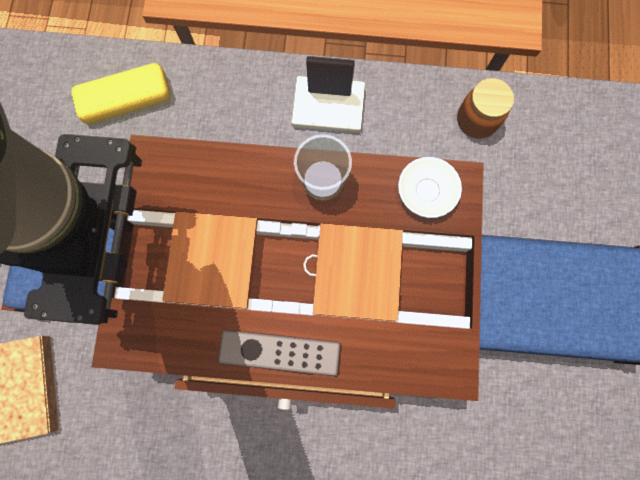

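The arm is now over the well beyond leaf_left. The tumbler is at tray (122,-27), so it clears the gripper body. Next I lower the fingers.

```bash
python3 -m crank '[[[0,0,15,0,-0.2],[0,0,30,0,-0.2],[0,0,45,0,-0.2],[-2,0,57,0,-0.2],[-3,0,67,0,-0.2],[-4,0,74,0,-0.2],[-4,0,77,0,-0.2],[-4,0,77,0,-0.2],[-4,0,77,0,-0.2]]]'
python3 - <<'E'
from h import *
from bench import r
import cv2
st(r); c=r.camera("scene"); cv2.imwrite("pics/s2.png",cv2.resize(c["image"][100:340,300:600,::-1],None,fx=2,fy=2))
E
```

```text
time: 2.9
ee_pos: [0.537, 0.2197, 0.1571]
eef_rot: [0.703, 0.711, 0.0, 0.0]
ft_force: [0.1, -0.4, 0.4]
width: 0.0345
grip_force: 0.0
t 2.9 tcp tray [  0.3 200.9  33.6] xang 89.9 F [ 0.09 -0.36  0.39] w 0.03445043713364063
```

View pics/s2.png

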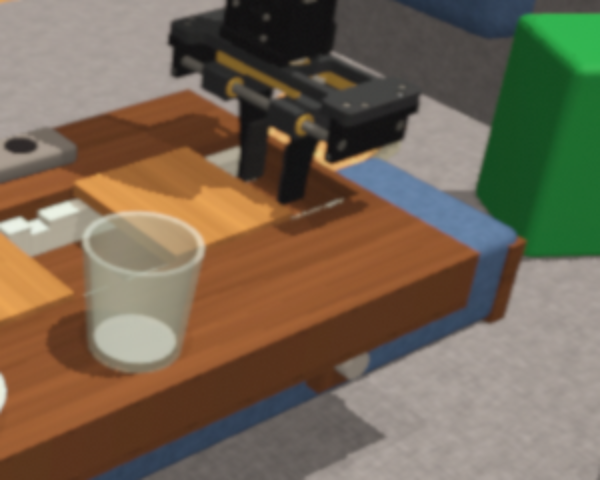

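The fingers stand in the channel beyond the leaf's outer end. Pushing slowly.

```bash
python3 -m crank '[[[-4,0,0,0,-0.2],[-8,0,0,0,-0.2],[-12,0,0,0,-0.2],[-16,0,0,0,-0.2],[-19,0,0,0,-0.2],[-22,0,0,0,-0.2],[-25,0,0,0,-0.2],[-28,0,0,0,-0.2],[-31,0,0,0,-0.2],[-34,0,0,0,-0.2],[-37,0,0,0,-0.2],[-40,0,0,0,-0.2],[-43,0,0,0,-0.2],[-46,0,0,0,-0.2],[-49,0,0,0,-0.2],[-52,0,0,0,-0.2],[-55,0,0,0,-0.2],[-58,0,0,0,-0.2],[-61,0,0,0,-0.2],[-64,0,0,0,-0.2]]]'
cat > leaf.py <<'E'
from h import *
from bench import r
import cv2,sys
st(r); p=np.load("p.npy"); c=r.camera("top"); cv2.imwrite(f"pics/{sys.argv[1]}.png",c["image"][:,:,::-1])
# inner end of the leaves: colour along the channel middle lines, tray z 46
ys=np.arange(-140,140,1.)
for x in(-25,25):
    u=proj(c,tw(p,[[x,y,46] for y in ys])).astype(np.float32)
    v=cv2.remap(c["image"],u[None,:,0],u[None,:,1],cv2.INTER_LINEAR)[0,:,0].astype(float); d=np.diff(cv2.GaussianBlur(v[None],(0,0),1.5)[0])
    k=[i for i in range(2,len(d)-2) if abs(d[i])>4 and abs(d[i])==abs(d[i-2:i+3]).max()]; print(x,[(ys[i],round(d[i])) for i in k])
E
python3 leaf.py t3
```

```text
time: 4.95
ee_pos: [0.5374, 0.1553, 0.1565]
eef_rot: [0.703, 0.711, 0.0, -0.0]
ft_force: [0.4, 0.9, -0.0]
width: 0.0345
grip_force: 0.7
t 4.95 tcp tray [-1.000e-01  1.365e+02  3.310e+01] xang 89.9 F [ 0.46  0.92 -0.04] w 0.03445133145052399
-25 [(np.float64(-28.0), -19), (np.float64(7.0), -13), (np.float64(18.0), 33), (np.float64(28.0), -15), (np.float64(116.0), -25)]
25 [(np.float64(-28.0), -17), (np.float64(7.0), -14), (np.float64(18.0), 32), (np.float64(89.0), -15), (np.float64(122.0), -16), (np.float64(131.0), -13)]
```

```bash
python3 -m crank '[[[-2,0,0,0,-0.2],[-4,0,0,0,-0.2],[-6,0,0,0,-0.2],[-8,0,0,0,-0.2],[-10,0,0,0,-0.2],[-12,0,0,0,-0.2],[-12,0,0,0,-0.2]]]'; python3 leaf.py t4
```

```text
time: 5.7
ee_pos: [0.5376, 0.1428, 0.1565]
eef_rot: [0.703, 0.711, -0.0, 0.0]
ft_force: [-0.1, 0.4, -0.2]
width: 0.0348
grip_force: 0.0
t 5.7 tcp tray [-1.000e-01  1.241e+02  3.310e+01] xang 89.8 F [-0.06  0.36 -0.17] w 0.03483905824797434
-25 [(np.float64(-28.0), -20), (np.float64(-5.0), -13), (np.float64(5.0), 31), (np.float64(14.0), -15), (np.float64(102.0), -27)]
25 [(np.float64(-28.0), -18), (np.float64(-5.0), -13), (np.float64(5.0), 33), (np.float64(73.0), -14), (np.float64(109.0), -15), (np.float64(117.0), -13), (np.float64(134.0), 11)]
```

```bash
python3 -m crank '[[[-1,0,0,0,-0.2],[-2,0,0,0,-0.2],[-2,0,0,0,-0.2]]]'; python3 leaf.py t5 | tail -2
```

```text
time: 6.05
ee_pos: [0.5375, 0.1415, 0.1565]
eef_rot: [0.703, 0.711, 0.0, -0.0]
ft_force: [-0.9, 0.4, 0.8]
width: 0.0345
grip_force: 0.2
-25 [(np.float64(-28.0), -19), (np.float64(-6.0), -12), (np.float64(4.0), 31), (np.float64(14.0), -15), (np.float64(100.0), -28)]
25 [(np.float64(-28.0), -18), (np.float64(-5.0), -13), (np.float64(4.0), 32), (np.float64(73.0), -15), (np.float64(92.0), -4), (np.float64(107.0), -15), (np.float64(116.0), -13), (np.float64(132.0), 11)]
```

```bash
python3 -m crank '[[[-1,0,0,0,-0.2],[-1,0,0,0,-0.2]]]'; python3 leaf.py t6 | tail -2
```

```text
time: 6.3
ee_pos: [0.5375, 0.1405, 0.1565]
eef_rot: [0.703, 0.711, 0.0, -0.0]
ft_force: [0.6, 0.6, 0.5]
width: 0.0352
grip_force: 0.3
-25 [(np.float64(-28.0), -20), (np.float64(-6.0), -13), (np.float64(3.0), 33), (np.float64(12.0), -15), (np.float64(99.0), -27)]
25 [(np.float64(-28.0), -18), (np.float64(-7.0), -13), (np.float64(3.0), 32), (np.float64(72.0), -15), (np.float64(91.0), -4), (np.float64(106.0), -16), (np.float64(115.0), -12), (np.float64(130.0), 10), (np.float64(136.0), 11)]
```

```bash
python3 -m crank '[[[-1,0,0,0,-0.2],[-2,0,0,0,-0.2],[-2,0,0,0,-0.2]]]'; python3 leaf.py t7 | tail -2
python3 - <<'E'
from bench import r
import cv2
c=r.camera("scene"); cv2.imwrite("pics/s7.png",cv2.resize(c["image"][130:280,200:500,::-1],None,fx=2.6,fy=2.6,interpolation=cv2.INTER_CUBIC))
E
```

```text
time: 6.65
ee_pos: [0.5375, 0.1394, 0.1566]
eef_rot: [0.703, 0.711, 0.0, -0.0]
ft_force: [-0.6, 4.2, -1.2]
width: 0.0348
grip_force: 2.3
-25 [(np.float64(-28.0), -21), (np.float64(-8.0), -13), (np.float64(2.0), 34), (np.float64(10.0), -15), (np.float64(98.0), -26), (np.float64(119.0), -4)]
25 [(np.float64(-28.0), -18), (np.float64(-9.0), -12), (np.float64(1.0), 32), (np.float64(71.0), -13), (np.float64(105.0), -15), (np.float64(113.0), -13), (np.float64(128.0), 11), (np.float64(134.0), 12)]
```

View pics/s7.png

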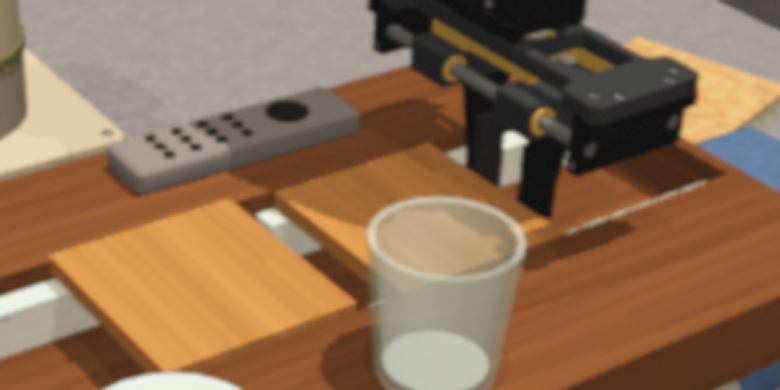

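Force rose to 4 N with the stop at about 2 mm of play, and leaf_left appears flush. Backing off, lifting and crossing to the right side.

```bash
python3 -m crank '[[[3,0,0,0,-0.2],[8,0,0,0,-0.2],[12,0,0,0,-0.2],[12,0,-20,0,-0.2],[12,0,-45,0,-0.2],[12,0,-70,0,-0.2],[0,0,-77,0,-0.2],[-30,0,-77,0,-0.2],[-65,0,-77,0,-0.2],[-100,0,-77,0,-0.2],[-135,0,-77,0,-0.2],[-170,0,-77,0,-0.2],[-205,0,-77,0,-0.2],[-240,0,-77,0,-0.2],[-275,0,-77,0,-0.2],[-300,0,-77,0,-0.2],[-308,0,-77,0,-0.2],[-308,0,-77,0,-0.2],[-308,0,-77,0,-0.2]]]'; python3 leaf.py t8
python3 - <<'E'
from bench import r
import cv2
c=r.camera("scene"); cv2.imwrite("pics/s8.png",cv2.resize(c["image"][130:330,180:500,::-1],None,fx=2.5,fy=2.5,interpolation=cv2.INTER_CUBIC))
E
```

```text
time: 8.65
ee_pos: [0.541, -0.1683, 0.2331]
eef_rot: [0.703, 0.711, 0.0, -0.0]
ft_force: [0.2, 1.3, 0.1]
width: 0.035
grip_force: 0.0
t 8.65 tcp tray [  -0.8 -187.1  109.7] xang 89.9 F [0.2  1.29 0.06] w 0.035025833947855745
-25 [(np.float64(-28.0), -21), (np.float64(-8.0), -12), (np.float64(2.0), 32), (np.float64(112.0), -18)]
25 [(np.float64(-29.0), -18), (np.float64(-9.0), -12), (np.float64(1.0), 31), (np.float64(112.0), -20)]
```

View pics/s8.png

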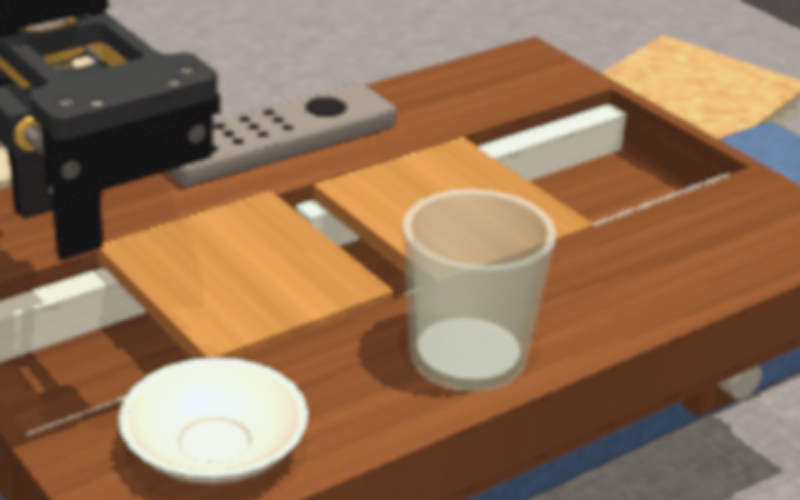

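leaf_left lies flush, spanning y ≈ 2 to 112. Lowering behind leaf_right and starting the push.

```bash
python3 -m crank '[[[0,0,15,0,-0.2],[0,0,30,0,-0.2],[0,0,45,0,-0.2],[0,0,57,0,-0.2],[0,0,67,0,-0.2],[0,0,74,0,-0.2],[0,0,77,0,-0.2],[0,0,77,0,-0.2],[4,0,77,0,-0.2],[8,0,77,0,-0.2],[12,0,77,0,-0.2],[16,0,77,0,-0.2],[20,0,77,0,-0.2],[23,0,77,0,-0.2],[26,0,77,0,-0.2],[29,0,77,0,-0.2],[32,0,77,0,-0.2]]]';  python3 leaf.py t9
```

```text
time: 10.45
ee_pos: [0.5406, -0.1373, 0.1565]
eef_rot: [0.703, 0.711, 0.0, -0.0]
ft_force: [0.0, 1.1, -0.0]
width: 0.035
grip_force: 0.0
t 10.45 tcp tray [  -0.7 -156.    33.1] xang 89.9 F [ 0.04  1.11 -0.04] w 0.03503821521539882
-25 [(np.float64(-137.0), -16), (np.float64(-123.0), 31), (np.float64(-28.0), -21), (np.float64(-8.0), -10), (np.float64(2.0), 31), (np.float64(112.0), -19)]
25 [(np.float64(-137.0), 13), (np.float64(-133.0), -9), (np.float64(-129.0), 26), (np.float64(-29.0), -19), (np.float64(-9.0), -9), (np.float64(1.0), 29), (np.float64(112.0), -21)]
```

```bash
python3 -m crank '[[[3,0,0,0,-0.2],[6,0,0,0,-0.2],[9,0,0,0,-0.2],[12,0,0,0,-0.2],[15,0,0,0,-0.2],[18,0,0,0,-0.2],[20,0,0,0,-0.2],[22,0,0,0,-0.2],[24,0,0,0,-0.2],[26,0,0,0,-0.2],[28,0,0,0,-0.2],[28,0,0,0,-0.2]]]';  python3 leaf.py t10
```

```text
time: 11.7
ee_pos: [0.5404, -0.1089, 0.1565]
eef_rot: [0.703, 0.711, 0.0, -0.0]
ft_force: [-0.8, -1.2, 0.2]
width: 0.035
grip_force: 0.0
t 11.7 tcp tray [  -0.6 -127.6   33.1] xang 89.9 F [-0.85 -1.16  0.18] w 0.03501061711848545
-25 [(np.float64(-92.0), 11), (np.float64(-84.0), -18), (np.float64(-80.0), 23), (np.float64(-4.0), -29), (np.float64(2.0), 30), (np.float64(112.0), -18)]
25 [(np.float64(-123.0), -32), (np.float64(-118.0), 32), (np.float64(-98.0), -27), (np.float64(-91.0), 27), (np.float64(-5.0), -27), (np.float64(1.0), 29), (np.float64(112.0), -20)]
```

```bash
python3 -m crank '[[[1,0,0,0,-0.2],[2,0,0,0,-0.2],[3,0,0,0,-0.2],[3,0,0,0,-0.2]]]';  python3 leaf.py t11 | tail -2
```

```text
time: 12.15
ee_pos: [0.5403, -0.1064, 0.1565]
eef_rot: [0.703, 0.711, 0.0, -0.0]
ft_force: [-0.1, -1.2, 0.2]
width: 0.0348
grip_force: 0.4
-25 [(np.float64(-87.0), 11), (np.float64(-80.0), -18), (np.float64(-75.0), 23), (np.float64(-2.0), -27), (np.float64(2.0), 28), (np.float64(112.0), -19)]
25 [(np.float64(-135.0), 10), (np.float64(-117.0), -32), (np.float64(-112.0), 32), (np.float64(-92.0), -28), (np.float64(-87.0), 27), (np.float64(-3.0), -26), (np.float64(2.0), 27), (np.float64(112.0), -20)]
```

```bash
python3 -m crank '[[[1,0,0,0,-0.2],[2,0,0,0,-0.2],[2,0,0,0,-0.2]]]';  python3 leaf.py t12 | tail -2
```

```text
time: 12.5
ee_pos: [0.5403, -0.1047, 0.1566]
eef_rot: [0.703, 0.711, -0.0, 0.0]
ft_force: [0.9, -2.7, -0.6]
width: 0.0344
grip_force: 1.4
-25 [(np.float64(-84.0), 10), (np.float64(-77.0), -16), (np.float64(-72.0), 22), (np.float64(-1.0), -22), (np.float64(3.0), 21), (np.float64(112.0), -18)]
25 [(np.float64(-131.0), 9), (np.float64(-113.0), -32), (np.float64(-108.0), 32), (np.float64(-89.0), -26), (np.float64(-84.0), 26), (np.float64(-2.0), -20), (np.float64(2.0), 22), (np.float64(112.0), -20)]
```

Force is rising and the edge is at the end of its play. Backing off, lifting and inspecting.

```bash
python3 -m crank '[[[-3,0,0,0,-0.2],[-8,0,0,0,-0.2],[-14,0,0,0,-0.2],[-20,0,0,0,-0.2],[-20,0,-20,0,-0.2],[-20,0,-45,0,-0.2],[-20,0,-70,0,-0.2],[-40,0,-100,0,-0.2],[-70,0,-120,0,-0.2],[-100,0,-130,0,-0.2],[-130,0,-130,0,-0.2],[-160,0,-130,0,-0.2],[-190,0,-130,0,-0.2],[-190,0,-130,0,-0.2],[-190,0,-130,0,-0.2],[-190,0,-130,0,-0.2]]]'; python3 leaf.py t13
python3 - <<'E'
from bench import r
import cv2
c=r.camera("scene"); cv2.imwrite("pics/s13.png",cv2.resize(c["image"][130:330,180:500,::-1],None,fx=2.5,fy=2.5,interpolation=cv2.INTER_CUBIC))
E
```

```text
time: 14.15
ee_pos: [0.5426, -0.2937, 0.2864]
eef_rot: [0.703, 0.711, 0.0, -0.0]
ft_force: [0.2, 1.2, -0.0]
width: 0.035
grip_force: 0.0
t 14.15 tcp tray [  -0.8 -312.5  163. ] xang 89.9 F [ 0.17  1.17 -0.03] w 0.03501962717272726
-25 [(np.float64(-115.0), -7), (np.float64(-111.0), 29), (np.float64(-1.0), -22), (np.float64(2.0), 20), (np.float64(112.0), -18)]
25 [(np.float64(-115.0), -10), (np.float64(-111.0), 32), (np.float64(-2.0), -20), (np.float64(2.0), 22), (np.float64(112.0), -21)]
```

View pics/s13.png

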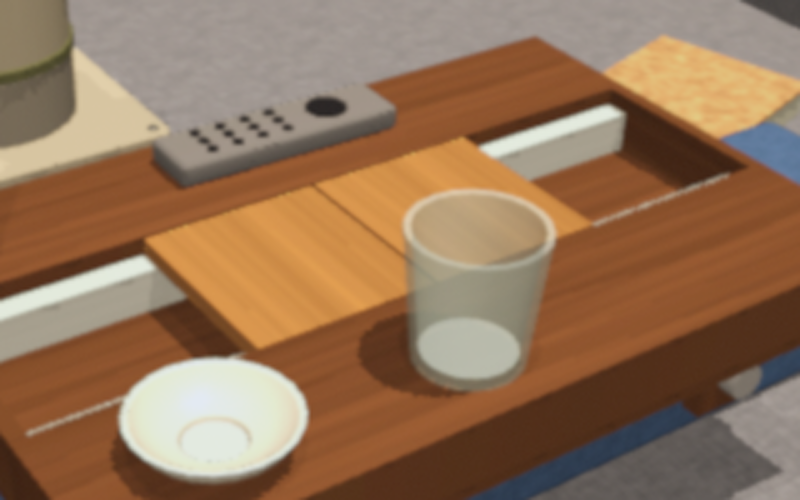

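View pics/t13.png

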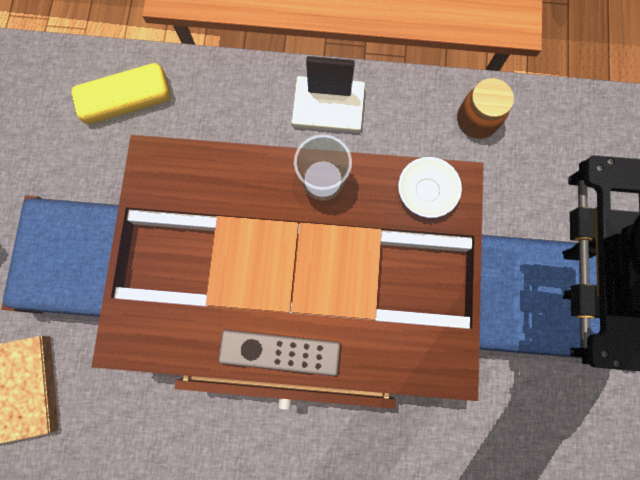

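Both leaves lie flush. The seam runs at about x 297 in the top view with a narrow gap, the other objects have not moved, and the robot is clear.

```bash
python3 -c "
from bench import r
print(r.close_job())"
```

```text
the job is handed in; nothing more can be done
None
```

I pushed both leaves home until they looked flush with the tray top, backed the gripper clear and handed the job in at about 14 s. The highest force I read while pushing was about 4 N, and the remote, tumbler, dish and drawer look unmoved in the last pictures; the keyring is now hidden under the leaves. The hand-in returned no verdict.

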